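# Pack the gear kit

## Task

Pack the gear kit: put the three large toothed gears side by side in the round tin, each lying flat on its floor with the hub up (they only fit as a close triangle), and stand the brass bushing with the two-eared flange upright on the floor of the black tray. Leave the look-alikes - the smaller gear, the wheel without teeth and the bushing with the round flange - standing where they are.

Things in the scene. Friction and masses are not known exactly. Their poses are not given: they have to be found in the camera images.
- gear_a: Cream 3D-printed gear: disc 48 in diameter over its 12 coarse teeth, 9 thick. On its axis stands a smooth round sleeve hub 18 wide, reaching from the disc up to 38 above the underside: grip it there. Starts hub up, flat on the table; its origin is the centre of the underside, z up along the hub. Mass about 35 g. One of three identical large gears (all sizes in mm).
- gear_b: Cream 3D-printed gear: disc 48 in diameter over its 12 coarse teeth, 9 thick. On its axis stands a smooth round sleeve hub 18 wide, reaching from the disc up to 38 above the underside: grip it there. Starts hub up, flat on the table; its origin is the centre of the underside, z up along the hub. Mass about 35 g. One of three identical large gears (all sizes in mm).
- gear_c: Cream 3D-printed gear: disc 48 in diameter over its 12 coarse teeth, 9 thick. On its axis stands a smooth round sleeve hub 18 wide, reaching from the disc up to 38 above the underside: grip it there. Starts hub up, flat on the table; its origin is the centre of the underside, z up along the hub. Mass about 35 g. One of three identical large gears (all sizes in mm).
- eared_bushing: Brass bushing (sizes in mm) standing on an oblong two-eared flange: 52 long along its x, 20 wide at the round ends, 28 at the middle, 8 high, a dark screw hole in each ear. Above it a round stub 18 wide reaches up to 38 above the underside: grip it there. Origin at the centre of the underside, z up. About 90 g. Its direction in the tray does not matter: any turn fits with the stub near the tray centre.
- small_gear: Look-alike, stays where it is: cream printed gear of only 32 diameter with 9 teeth, disc 9 thick, same hub 18 wide up to 38 high. Origin at the centre of the underside.
- plain_wheel: Look-alike, stays where it is: cream printed wheel, 48 diameter and 9 thick like the large gears, same hub, but its rim is smooth, without teeth. Origin at the centre of the underside.
- round_bushing: Look-alike, stays where it is: brass bushing with a plain round flange (36 diameter, 8 high) without ears, same stub 18 wide up to 38 high. Origin at the centre of the underside.
- tin: Shallow round open steel tin, fixed to the table: outer diameter 134, inner diameter 128, floor 3 thick, rim 16 above the table. Origin on the table at its centre, z up. The three large gears fit flat on its floor only as a close-packed triangle: centres about 33 from the tin's axis, 120 degrees apart, which leaves some 9 between gears and 7 to the wall.
- tray: Small black rectangular open tray, fixed to the table: outside 90 along its x, 80 along its y, walls and floor 3 thick, rim 16 above the table. Origin on the table at its centre, z up. Stands on the other side of the table from the tin; tin and tray swap sides. (Besides the listed things a few flat bits, none over 12 high, lie among the parts: a memory stick, a thumb screw, a plywood offcut, a washer. They do not matter.)
Things that resemble listed ones, but are neither listed nor needed, are in the scene too. What is shaped like the gear_a but red is not meant.

How it is judged:
By the outcome, as a careful person would: the job done as asked, in the order asked, and still so for the second after the job is handed in, with the robot touching nothing.
It also fails if it takes over 102 s, if anything falls off the work surface, if the arm or the gripper's body presses on something with over 40 N, if the wrist force passes 120 N, or if a joint passes its speed limit or range.

## Robot

A 6-joint arm with a two-finger parallel gripper is mounted at the origin on the work surface. World frame = base frame: x ahead of the robot, y to its left, z up, the work surface at z = 0. Lengths are in m, angles in rad, forces in N, time in s.
With the tool pointing down it reaches from about 0.25 to 0.775 m from the base axis. Payload 4 kg.
Tool frame: the origin (TCP) lies at the very end of the fingers, on their centre line; the grasp point (between the pads) lies 19 mm behind it; z points along the fingers, y is the line along which they close (so a half turn about z gives the same grasp; the last joint's range is limited). The gripper opens to 94 mm and grips with 3 to 60 N. Pads are 16 mm wide; open, the fingers measure 119 mm over their backs; the gripper's body (75 mm by 177 mm) begins 78 mm behind the grasp point.
Start: joints at [1.233, 0.087, 1.371, -0, 1.684, -0.103], TCP at [0.128, 0.535, 0.206] pointing down, gripper open.
Joint ranges: [-3.1, 3.1], [-0.76, 2.03], [0.27, 2.55], [-1.08, 4.22], [0.17, 2.65], [-2.57, 2.57]. Speed limits (rad/s): [2.79, 2.79, 3.14, 3.14, 3.14, 3.14].

## Interface

Orientations are given as [roll, pitch, yaw] about the fixed x, y, z axes, in that order (R = Rz(yaw) Ry(pitch) Rx(roll)).
In Python, from bench import robot, vision gives the robot as it stands.
- The arm moves only by the shell command python3 -m crank 'ROWS'. ROWS is JSON, a list of rows, each a list of 3 entries, a list of its own where there are three numbers: the closure, from 0 (fully open) to 1 (shut), then the shift along the tool's x, y, z in m, then the turn, a rotation vector about the tool's x, y, z in degrees. A call has 1 to 8 rows; each row shifts and turns the commanded pose from where the row before left it, along the tool's axes as they then stand; what a row does not reach is not made up. A row lasts 1/10 s, in which the tool goes at most 50 mm and 8.59 degrees, less where a joint would pass 70% of its speed; a pose out of reach is approached as far as the arm can. A call with a gripper value outside its range is refused whole. The fingers move at their own pace and stop on an object; the grip force is fixed at half the most. Time passes only in rows, so rows that do not move let the fingers close. It gives the time, the measured TCP pose, the force, the opening and the grip force at its end, in the units of the state.
- robot.get_obs(): the state, without advancing time (a new reading comes with each control period).
- vision.snapshot(name): name is "side" or "top"; returns a dict with "color" (480x640x3 uint8, red, green, blue), "z_map" (480x640 float32, m along the optical axis (not along the pixel's ray), 0 where there is no reading), "fx", "fy", "cx", "cy" (pixels), "dist" ([k1, k2, p1, p2, k3] as OpenCV has them; the pictures are not rectified), "R" (3x3) and "t" (3): a world point X has camera coordinates R X + t. Camera axes: x right, y down, z forward; pixel columns grow to the right and rows downward; lengths in m; the calibration is good to about 2 mm. A picture is of the moment at which its call begins.
- robot.close_job(): hands the job in; it is judged then, once.
The state is a dict: "time": time; "joint_positions": joint angles; "qvel": joint speeds; "joint_torque": joint torques, N m; "tool_pos": TCP position; "ee_rot": TCP orientation; "wrist_force": force on the tool from outside, world axes, zero at the start; "wrist_torque": the same for the moment, N m; "width": finger opening in m; "finger_force": force on a finger pad.
Only numpy, scipy, OpenCV 4.12 (cv2) and the standard library are available. Lean on these libraries where they do the work, as an engineer would, in place of code of your own. Each camera call takes 0.05 s, during which the arm holds its last target. There are 200 camera calls.

## Working session

There is one attempt and no reset: what is moved stays moved. The work goes in short steps, Python scripts to look and compute and a shell command to move; the robot and the scene stay as the last step left them, time stands still between calls to the robot, and variables do not carry over. Pictures are saved under pics/ and viewed, at most 14 in all, crops included, and the job is handed in when it is done.

```bash
mkdir -p pics; python3 - <<'E'
from bench import robot, vision
import cv2,numpy as np
for n in("top","side"):
    s=vision.snapshot(n); cv2.imwrite(f"pics/{n}0.png",s["color"][:,:,::-1]); np.savez(f"{n}0.npz",**s)
    print(n,s["fx"],s["cx"],s["cy"],s["dist"],-np.array(s["R"]).T@s["t"],np.round(s["R"],2).tolist())
print(robot.get_obs())
E
```

```text
top 555.1317968757079 322.57357222129633 234.86982444209343 [-0.05847767  0.          0.          0.          0.        ] [0.48605865 0.00943673 1.08069978] [[-0.01, -1.0, 0.02], [-1.0, 0.01, -0.06], [0.06, -0.02, -1.0]]
side 488.7158210010936 317.6256011688509 235.16373127913565 [0.00445703 0.         0.         0.         0.        ] [0.39301637 0.63056529 0.50542144] [[-0.96, -0.26, -0.01], [-0.15, 0.57, -0.81], [0.22, -0.78, -0.59]]
{'time': 0.1, 'joint_positions': array([ 1.23289340e+00,  8.78664037e-02,  1.37206536e+00, -1.27779620e-05,
        1.68360820e+00, -1.03102926e-01]), 'qvel': array([-2.55255537e-04, -2.05612651e-03, -3.31781088e-03, -2.52378443e-04,
       -8.74049141e-04,  9.88478104e-05]), 'joint_torque': array([ 1.10777666e-03, -3.41256952e+01, -3.03300583e+01,  7.18842633e-02,
        3.05328949e-02, -8.97791460e-05]), 'tool_pos': array([0.12780494, 0.53444459, 0.20444842]), 'ee_rot': array([-3.13965438e+00, -1.87785211e-04,  2.90679105e+00]), 'wrist_force': array([ 0.47252535, -0.11773921, -0.27720571]), 'wrist_torque': array([-0.03070701,  0.03295423,  0.0102611 ]), 'finger_force': 0.0, 'width': 0.09394854787455949}
```

View pics/top0.png

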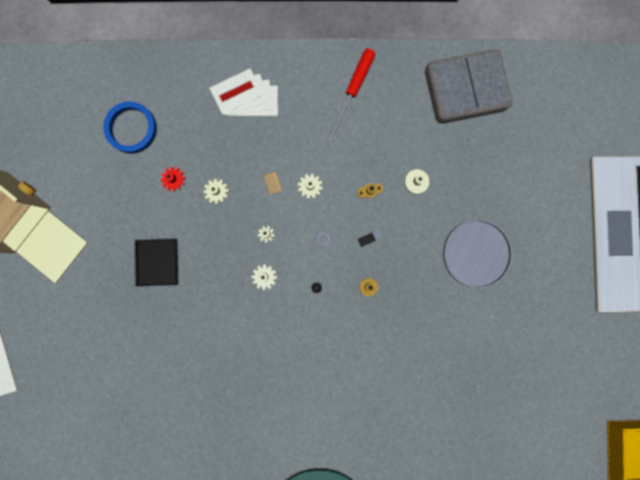

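View pics/side0.png

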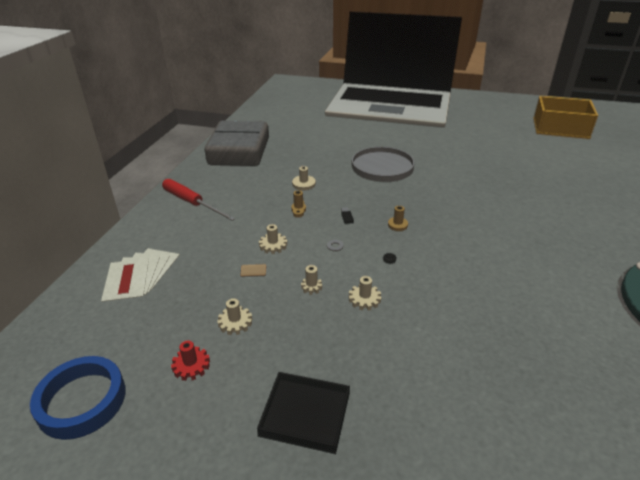

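The top view shows the large gears at about (215,190), (310,185) and (263,277), and the eared bushing at (370,190). The tin is at (477,254) and the tray at (157,262). The look-alikes are the small gear (265,233), the plain wheel (417,181), the round bushing (369,287) and the red gear (173,179). The side view agrees with this.

```bash
cat > h.py <<'E'
import cv2,numpy as np
def load(n): return dict(np.load(n))
def ray(s,uv,z):
    K=np.array([[s["fx"],0,s["cx"]],[0,s["fy"],s["cy"]],[0,0,1]])
    p=cv2.undistortPoints(np.array(uv,float).reshape(-1,1,2),K,s["dist"]).reshape(-1,2)
    d=np.c_[p,np.ones(len(p))]@s["R"]; c=-s["R"].T@s["t"]
    return c+d*((z-c[2])/d[:,2])[:,None]
def cloud(s):
    v,u=np.mgrid[:480,:640]
    K=np.array([[s["fx"],0,s["cx"]],[0,s["fy"],s["cy"]],[0,0,1]])
    p=cv2.undistortPoints(np.stack([u,v],-1).reshape(-1,1,2).astype(float),K,s["dist"]).reshape(-1,2)
    z=s["z_map"].reshape(-1,1)
    return ((np.c_[p,np.ones(len(p))]*z-s["t"])@s["R"]).reshape(480,640,3)
E
python3 - <<'E'
from h import *
s=load("top0.npz"); P=cloud(s); d=load("side0.npz"); Q=cloud(d)
print("table z",np.median(P[300:400,200:450,2]),np.median(Q[300:400,400:600,2]))
for n,(u,v) in dict(g1=(215,190),g2=(310,185),g3=(263,277),ear=(370,190),small=(265,233),wheel=(417,181),round=(369,287),tin=(477,254),tray=(157,262)).items():
    r=45 if n in("tin","tray") else 20
    W=P[v-r:v+r,u-r:u+r].reshape(-1,3); c=s["color"][v-r:v+r,u-r:u+r].astype(int)
    if n=="tray": m=(c.max(2)<60)
    elif n=="tin": m=(c[...,2]-c[...,1]>8)
    else: m=(c[...,0]-c[...,2]>20)
    m=m.astype(np.uint8); cs=max(cv2.findContours(m,0,1)[0],key=cv2.contourArea)
    (x,y),(w,h),a=cv2.minAreaRect(cs); 
    z=.012 if r>40 else .008
    C=ray(s,[(x+u-r,y+v-r)],z)[0]
    w_,h_=[k*1.07/555*1000 for k in (w,h)]
    # side-view hub points
    c0=C[:2]; sel=(np.hypot(Q[...,0]-c0[0],Q[...,1]-c0[1])<.016)&(Q[...,2]>.034)&(Q[...,2]<.045)
    hi=W[(W[:,2]>.030)&(W[:,2]<.05)]
    print(n,"rect",C.round(4)[:2],round(w_),round(h_),round(a),"topHub",len(hi),hi.mean(0).round(4) if len(hi) else '',"side",sel.sum(),Q[sel].mean(0).round(4))
E
```

```text
table z -0.0003420161821179569 -8.627419718838199e-05
g1 rect [0.6374 0.1955] 43 42 11 topHub 65 [0.6376 0.1952 0.0376] side 115 [0.637  0.1968 0.0373]
g2 rect [0.6459 0.0118] 40 41 81 topHub 73 [0.6463 0.012  0.0373] side 66 [0.6454 0.0147 0.0373]
g3 rect [0.4786 0.1036] 2 8 90 topHub 73 [0.4711 0.102  0.0377] side 92 [0.4706 0.1039 0.0375]
ear rect [ 0.6371 -0.1049] 28 51 85 topHub 70 [ 0.637  -0.1043  0.0376] side 50 [ 0.6361 -0.1022  0.0372]
small rect [0.5563 0.0996] 21 15 14 topHub 74 [0.5539 0.098  0.0373] side 88 [0.5531 0.1002 0.0375]
wheel rect [ 0.6534 -0.1968] 44 44 45 topHub 67 [ 0.6538 -0.197   0.0369] side 42 [ 0.6536 -0.1941  0.0369]
round rect [ 0.4487 -0.0985] 35 35 90 topHub 72 [ 0.4499 -0.099   0.0376] side 59 [ 0.4491 -0.097   0.0373]
tin rect [ 0.5122 -0.3127] 131 129 90 topHub 0  side 0 [nan nan nan]
tray rect [0.5003 0.3089] 87 80 88 topHub 0  side 0 [nan nan nan]<stdin>:18: RuntimeWarning: Mean of empty slice.
  ret = um.true_divide(
```

```bash
python3 -m crank '[[0.45,[0,0,0],[0,0,-6.72]],[0.45,[0,0,0],[0,0,-6.72]],[0.45,[-0.04,-0.027,0],[0,0,0]],[0.45,[-0.04,-0.027,0],[0,0,0]],[0.45,[-0.04,-0.027,0],[0,0,0]],[0.45,[-0.04,-0.027,0],[0,0,0]],[0.45,[-0.04,-0.027,0],[0,0,0]],[0.45,[0,0,0],[0,0,0]]]'
```

```text
time: 0.9
tool_pos: [0.332, 0.3964, 0.2047]
ee_rot: [-3.139, 0.001, 3.133]
wrist_force: [0.3, 0.0, -0.3]
width: 0.0518
finger_force: 0.0
```

```bash
python3 -m crank '[[0.45,[-0.043,-0.028,0.01],[0,0,0]],[0.45,[-0.043,-0.028,0.01],[0,0,0]],[0.45,[-0.043,-0.028,0.02],[0,0,0]],[0.45,[-0.043,-0.028,0.02],[0,0,0]],[0.45,[-0.043,-0.028,0.02],[0,0,0]],[0.45,[-0.043,-0.028,0.02],[0,0,0]],[0.45,[-0.043,-0.028,0.02],[0,0,0]],[0.45,[0,0,0],[0,0,0]]]'; python3 -m crank '[[0.45,[0,0,0],[0,0,0]]]'
```

```text
time: 1.7
tool_pos: [0.6065, 0.2152, 0.0897]
ee_rot: [-3.138, -0.007, 3.136]
wrist_force: [-0.4, -0.6, -1.0]
width: 0.0513
finger_force: 0.0
time: 1.8
tool_pos: [0.6047, 0.219, 0.0936]
ee_rot: [-3.141, -0.004, 3.14]
wrist_force: [-0.2, 1.0, 0.6]
width: 0.0514
finger_force: 0.0
```

```bash
python3 -m crank '[[0.45,[-0.016,-0.0115,0],[0,0,0]],[0.45,[-0.016,-0.0115,0],[0,0,0]],[0.45,[0,0,0],[0,0,0]],[0.45,[0,0,0],[0,0,0]],[0.45,[0,0,0],[0,0,0]]]'
```

```text
time: 2.3
tool_pos: [0.6362, 0.1977, 0.0963]
ee_rot: [3.141, 0.0, -3.14]
wrist_force: [0.2, -0.4, 0.5]
width: 0.0515
finger_force: 0.0
```

Now y needs -1.7 mm and the tool must go down 82 mm to z = 0.014.

```bash
python3 -m crank '[[0.45,[-0.001,-0.0015,0.027],[0,0,0]],[0.45,[0,0,0.027],[0,0,0]],[0.45,[0,0,0.02],[0,0,0]],[0.45,[0,0,0.008],[0,0,0]],[0.45,[0,0,0],[0,0,0]],[0.45,[0,0,0],[0,0,0]],[0.45,[0,0,0],[0,0,0]]]'
```

```text
time: 3.0
tool_pos: [0.6395, 0.1951, 0.0157]
ee_rot: [3.141, 0.003, -3.142]
wrist_force: [-0.2, -0.4, -0.1]
width: 0.0516
finger_force: 0.0
```

```bash
python3 -m crank '[[0.9,[0,0,0],[0,0,0]],[0.9,[0,0,0],[0,0,0]],[0.9,[0,0,0],[0,0,0]],[0.9,[0,0,0],[0,0,0]],[0.9,[0,0,0],[0,0,0]],[0.9,[0,0,0],[0,0,0]],[0.9,[0,0,0],[0,0,0]]]'
```

```text
time: 3.7
tool_pos: [0.6384, 0.1946, 0.0136]
ee_rot: [3.142, 0.0, 3.141]
wrist_force: [-0.1, 0.5, 0.5]
width: 0.017
finger_force: 30.0
```

```bash
python3 -m crank '[[0.9,[0,0,-0.02],[0,0,0]],[0.9,[0,0,-0.035],[0,0,0]],[0.9,[0,0,-0.035],[0,0,0]],[0.9,[0.005,-0.03,0],[0,0,0]],[0.9,[0.006,-0.032,0],[0,0,0]],[0.9,[0.006,-0.032,0],[0,0,0]],[0.9,[0.006,-0.032,0],[0,0,0]],[0.9,[0.006,-0.032,0],[0,0,0]]]'; python3 -m crank '[[0.9,[0.006,-0.032,0],[0,0,0]],[0.9,[0.006,-0.032,0],[0,0,0]],[0.9,[0.006,-0.032,0],[0,0,0]],[0.9,[0.006,-0.032,0],[0,0,0]],[0.9,[0.006,-0.032,0],[0,0,0]],[0.9,[0.006,-0.032,0],[0,0,0]],[0.9,[0.006,-0.032,0],[0,0,0]],[0.9,[0.006,-0.032,0],[0,0,0]]]';python3 -m crank '[[0.9,[0.006,-0.032,0],[0,0,0]],[0.9,[0.006,-0.032,0],[0,0,0]],[0.9,[0.006,-0.025,0],[0,0,0]],[0.9,[0,0,0],[0,0,0]],[0.9,[0,0,0],[0,0,0]],[0.9,[0,0,0],[0,0,0]]]'
```

```text
time: 4.5
tool_pos: [0.6088, 0.0355, 0.1034]
ee_rot: [3.142, -0.0, -3.142]
wrist_force: [1.4, -0.4, -1.3]
width: 0.0176
finger_force: 30.0
time: 5.3
tool_pos: [0.5607, -0.2205, 0.1034]
ee_rot: [3.141, -0.0, 3.141]
wrist_force: [0.9, 0.5, -0.3]
width: 0.0174
finger_force: 30.0
time: 5.9
tool_pos: [0.5435, -0.3071, 0.1034]
ee_rot: [3.141, -0.0, -3.141]
wrist_force: [0.1, 0.1, -0.7]
width: 0.017
finger_force: 30.0
```

```bash
python3 -m crank '[[0.9,[-0.002,-0.0045,0.02],[0,0,0]],[0.9,[0,0,0.025],[0,0,0]],[0.9,[0,0,0.02],[0,0,0]],[0.9,[0,0,0.01],[0,0,0]],[0.9,[0,0,0.006],[0,0,0]],[0.9,[0,0,0.0045],[0,0,0]],[0.9,[0,0,0],[0,0,0]],[0.9,[0,0,0],[0,0,0]]]'
```

```text
time: 6.7
tool_pos: [0.5459, -0.3131, 0.0191]
ee_rot: [-3.141, 0.002, 3.142]
wrist_force: [-0.6, -0.7, -0.4]
width: 0.0171
finger_force: 30.0
```

```bash
python3 -m crank '[[0.9,[0,0,0.0005],[0,0,0]],[0.9,[0,0,0],[0,0,0]],[0.65,[0,0,0],[0,0,0]],[0.65,[0,0,0],[0,0,0]],[0.65,[0,0,0],[0,0,0]],[0.65,[0,0,-0.02],[0,0,0]],[0.65,[0,0,-0.03],[0,0,0]],[0.65,[0,0,-0.03],[0,0,0]]]'; python3 -m crank '[[0.45,[-0.006,0.032,0],[0,0,0]],[0.45,[-0.008,0.032,0],[0,0,0]],[0.45,[-0.01,0.032,0],[0,0,0]],[0.45,[-0.01,0.032,0],[0,0,0]],[0.45,[-0.01,0.032,0],[0,0,0]],[0.45,[-0.01,0.032,0],[0,0,0]],[0.45,[-0.01,0.032,0],[0,0,0]],[0.45,[-0.01,0.032,0],[0,0,0]]]'; python3 -m crank '[[0.45,[-0.01,0.032,0],[0,0,0]],[0.45,[-0.01,0.032,0],[0,0,0]],[0.45,[-0.007,0.005,0],[0,0,0]],[0.45,[0,0,0],[0,0,0]],[0.45,[0,0,0],[0,0,0]],[0.45,[0,0,0],[0,0,0]]]'
```

```text
time: 7.5
tool_pos: [0.5448, -0.3125, 0.0977]
ee_rot: [3.14, -0.001, 3.141]
wrist_force: [-0.0, 0.2, -0.1]
width: 0.0328
finger_force: 0.0
time: 8.3
tool_pos: [0.6196, -0.0555, 0.0977]
ee_rot: [3.142, 0.0, 3.141]
wrist_force: [-0.5, 0.1, -0.3]
width: 0.0515
finger_force: 0.0
time: 8.9
tool_pos: [0.646, 0.0107, 0.0975]
ee_rot: [-3.141, -0.0, 3.14]
wrist_force: [0.3, -0.3, 1.0]
width: 0.0522
finger_force: 0.0
```

```bash
python3 -m crank '[[0.45,[0,0.002,0.027],[0,0,0]],[0.45,[0,0,0.027],[0,0,0]],[0.45,[0,0,0.02],[0,0,0]],[0.45,[0,0,0.0095],[0,0,0]],[0.45,[0,0,0],[0,0,0]],[0.45,[0,0,0],[0,0,0]],[0.45,[0,0,0],[0,0,0]]]'; python3 -m crank '[[0.9,[0,0,0],[0,0,0]],[0.9,[0,0,0],[0,0,0]],[0.9,[0,0,0],[0,0,0]],[0.9,[0,0,0],[0,0,0]],[0.9,[0,0,0],[0,0,0]],[0.9,[0,0,0],[0,0,0]]]'
```

```text
time: 9.6
tool_pos: [0.6475, 0.0138, 0.016]
ee_rot: [-3.141, 0.003, 3.141]
wrist_force: [0.5, 0.4, 0.5]
width: 0.0516
finger_force: 0.0
time: 10.2
tool_pos: [0.6464, 0.0141, 0.0142]
ee_rot: [-3.142, 0.0, 3.141]
wrist_force: [-0.9, -0.9, 0.2]
width: 0.0173
finger_force: 30.0
```

```bash
python3 -m crank '[[0.9,[0,0,-0.02],[0,0,0]],[0.9,[0,0,-0.035],[0,0,0]],[0.9,[0,0,-0.035],[0,0,0]],[0.9,[0.015,-0.0296,0],[0,0,0]],[0.9,[0.015,-0.0296,0],[0,0,0]],[0.9,[0.015,-0.0296,0],[0,0,0]],[0.9,[0.015,-0.0296,0],[0,0,0]],[0.9,[0.015,-0.0296,0],[0,0,0]]]'; python3 -m crank '[[0.9,[0.015,-0.0296,0],[0,0,0]],[0.9,[0.015,-0.0296,0],[0,0,0]],[0.9,[0.015,-0.0296,0],[0,0,0]],[0.9,[0.015,-0.0296,0],[0,0,0]],[0.9,[0.015,-0.0296,0],[0,0,0]],[0.9,[0,0,0],[0,0,0]],[0.9,[0,0,0],[0,0,0]],[0.9,[0,0,0],[0,0,0]]]'
```

```text
time: 11.0
tool_pos: [0.5705, -0.1347, 0.1039]
ee_rot: [3.141, -0.0, -3.142]
wrist_force: [1.1, 0.0, -0.9]
width: 0.0172
finger_force: 30.0
time: 11.8
tool_pos: [0.4966, -0.2809, 0.1039]
ee_rot: [3.141, 0.0, -3.141]
wrist_force: [0.9, 0.2, -0.3]
width: 0.0173
finger_force: 30.0
```

```bash
python3 -m crank '[[0.9,[0.001,-0.002,0.02],[0,0,0]],[0.9,[0,0,0.025],[0,0,0]],[0.9,[0,0,0.02],[0,0,0]],[0.9,[0,0,0.01],[0,0,0]],[0.9,[0,0,0.006],[0,0,0]],[0.9,[0,0,0.005],[0,0,0]],[0.9,[0,0,0],[0,0,0]],[0.9,[0,0,0],[0,0,0]]]'
```

```text
time: 12.6
tool_pos: [0.4958, -0.2841, 0.0189]
ee_rot: [-3.141, 0.001, 3.142]
wrist_force: [-0.9, -1.1, -0.2]
width: 0.0174
finger_force: 30.0
```

```bash
python3 -m crank '[[0.9,[0,0,0.0005],[0,0,0]],[0.9,[0,0,0],[0,0,0]],[0.65,[0,0,0],[0,0,0]],[0.65,[0,0,0],[0,0,0]],[0.65,[0,0,0],[0,0,0]],[0.65,[0,0,-0.02],[0,0,0]],[0.65,[0,0,-0.03],[0,0,0]],[0.65,[0,0,-0.03],[0,0,0]]]'; python3 -m crank '[[0.45,[0.002,0.032,0],[0,0,0]],[0.45,[0.002,0.032,0],[0,0,0]],[0.45,[0.002,0.032,0],[0,0,0]],[0.45,[0.002,0.032,0],[0,0,0]],[0.45,[0.002,0.032,0],[0,0,0]],[0.45,[0.002,0.032,0],[0,0,0]],[0.45,[0.002,0.032,0],[0,0,0]],[0.45,[0.002,0.032,0],[0,0,0]]]'; python3 -m crank '[[0.45,[0.002,0.032,0],[0,0,0]],[0.45,[0.002,0.032,0],[0,0,0]],[0.45,[0.002,0.032,0],[0,0,0]],[0.45,[0.002,0.032,0],[0,0,0]],[0.45,[0,0,0],[0,0,0]],[0.45,[0,0,0],[0,0,0]],[0.45,[0,0,0],[0,0,0]]]'
python3 - <<'E'
from bench import robot, vision
import cv2,numpy as np
from h import *
s=vision.snapshot("top"); cv2.imwrite("pics/top1.png",cv2.resize(s["color"][120:330,100:540,::-1],(800,382)))
P=cloud(s); d=vision.snapshot("side"); Q=cloud(d)
for n,x,y in (("A",.545,-.3115),("B",.4955,-.283)):
  for X in(P,Q):
    m=(np.hypot(X[...,0]-x,X[...,1]-y)<.018)&(X[...,2]>.033)&(X[...,2]<.05); print(n,m.sum(),X[m].mean(0).round(4))
E
```

```text
time: 13.4
tool_pos: [0.4948, -0.2835, 0.0978]
ee_rot: [3.141, -0.001, 3.141]
wrist_force: [0.5, -0.8, 0.2]
width: 0.0331
finger_force: 0.0
time: 14.2
tool_pos: [0.4791, -0.0266, 0.0978]
ee_rot: [3.142, 0.001, 3.141]
wrist_force: [-0.3, -0.5, 0.6]
width: 0.0515
finger_force: 0.0
time: 14.9
tool_pos: [0.4714, 0.0993, 0.0976]
ee_rot: [-3.141, 0.0, 3.141]
wrist_force: [-0.1, -0.2, 0.1]
width: 0.0513
finger_force: 0.0
A 76 [ 0.5454 -0.311   0.0403]
A 0 [nan nan nan]
B 69 [ 0.4959 -0.2822  0.0398]
B 0 [nan nan nan]<stdin>:8: RuntimeWarning: Mean of empty slice.
  ret = um.true_divide(
```

View pics/top1.png

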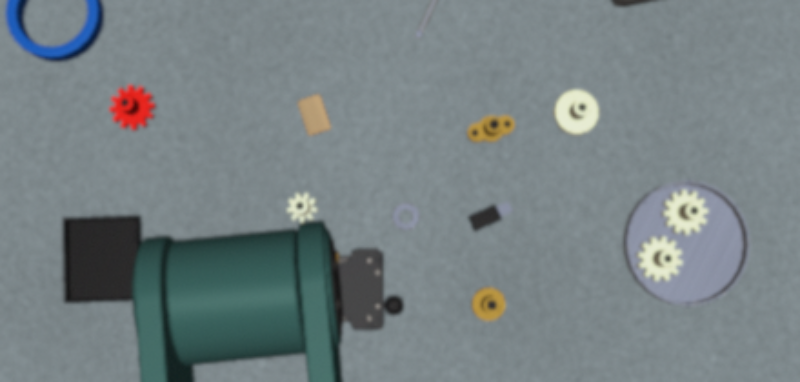

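The first two gears lie flat in the tin, at crop (685,210) and (660,258). The third slot is free at about (715,258).

```bash
python3 -m crank '[[0.45,[0,0.0035,0.027],[0,0,0]],[0.45,[0,0,0.027],[0,0,0]],[0.45,[0,0,0.02],[0,0,0]],[0.45,[0,0,0.0095],[0,0,0]],[0.45,[0,0,0],[0,0,0]],[0.45,[0,0,0],[0,0,0]],[0.45,[0,0,0],[0,0,0]]]'; python3 -m crank '[[0.9,[0,0,0],[0,0,0]],[0.9,[0,0,0],[0,0,0]],[0.9,[0,0,0],[0,0,0]],[0.9,[0,0,0],[0,0,0]],[0.9,[0,0,0],[0,0,0]],[0.9,[0,0,0],[0,0,0]]]'
```

```text
time: 15.7
tool_pos: [0.4726, 0.1036, 0.0155]
ee_rot: [3.141, 0.003, 3.141]
wrist_force: [0.5, -0.1, 0.3]
width: 0.0516
finger_force: 0.0
time: 16.3
tool_pos: [0.4714, 0.1036, 0.0142]
ee_rot: [-3.141, 0.0, 3.141]
wrist_force: [0.1, -1.0, -0.3]
width: 0.0174
finger_force: 30.0
```

```bash
python3 -m crank '[[0.9,[0,0,-0.02],[0,0,0]],[0.9,[0,0,-0.035],[0,0,0]],[0.9,[0,0,-0.035],[0,0,0]],[0.9,[-0.0018,-0.0318,0],[0,0,0]],[0.9,[-0.0018,-0.0318,0],[0,0,0]],[0.9,[-0.0018,-0.0318,0],[0,0,0]],[0.9,[-0.0018,-0.0318,0],[0,0,0]],[0.9,[-0.0018,-0.0318,0],[0,0,0]]]'; python3 -m crank '[[0.9,[-0.0018,-0.0318,0],[0,0,0]],[0.9,[-0.0018,-0.0318,0],[0,0,0]],[0.9,[-0.0018,-0.0318,0],[0,0,0]],[0.9,[-0.0018,-0.0318,0],[0,0,0]],[0.9,[-0.0018,-0.0318,0],[0,0,0]],[0.9,[-0.0018,-0.0318,0],[0,0,0]],[0.9,[-0.0018,-0.0318,0],[0,0,0]],[0.9,[-0.0018,-0.0318,0],[0,0,0]]]'; python3 -m crank '[[0.9,[-0.0018,-0.0318,0],[0,0,0]],[0.9,[0,0,0],[0,0,0]],[0.9,[0,0,0],[0,0,0]],[0.9,[0,0,0],[0,0,0]]]'
```

```text
time: 17.1
tool_pos: [0.4801, -0.0564, 0.1039]
ee_rot: [3.141, -0.0, 3.142]
wrist_force: [0.9, -0.3, -0.1]
width: 0.0174
finger_force: 30.0
time: 17.9
tool_pos: [0.4944, -0.3108, 0.1036]
ee_rot: [3.141, -0.0, 3.141]
wrist_force: [-0.8, 0.1, 0.3]
width: 0.0174
finger_force: 30.0
time: 18.3
tool_pos: [0.4964, -0.3404, 0.1037]
ee_rot: [3.14, -0.0, -3.141]
wrist_force: [-0.5, 0.5, -0.5]
width: 0.017
finger_force: 30.0
```

```bash
python3 -m crank '[[0.9,[0.001,-0.001,0.02],[0,0,0]],[0.9,[0,0,0.025],[0,0,0]],[0.9,[0,0,0.02],[0,0,0]],[0.9,[0,0,0.01],[0,0,0]],[0.9,[0,0,0.006],[0,0,0]],[0.9,[0,0,0.005],[0,0,0]],[0.9,[0,0,0],[0,0,0]],[0.9,[0,0,0],[0,0,0]]]'
```

```text
time: 19.1
tool_pos: [0.496, -0.3428, 0.019]
ee_rot: [-3.141, 0.001, 3.141]
wrist_force: [-0.7, 0.2, -0.7]
width: 0.0173
finger_force: 30.0
```

```bash
python3 -m crank '[[0.9,[0,0,0.0005],[0,0,0]],[0.9,[0,0,0],[0,0,0]],[0.65,[0,0,0],[0,0,0]],[0.65,[0,0,0],[0,0,0]],[0.65,[0,0,0],[0,0,0]],[0.65,[0,0,-0.02],[0,0,0]],[0.65,[0,0,-0.03],[0,0,0]],[0.65,[0,0,-0.03],[0,0,0]]]'; python3 -m crank '[[0.45,[-0.02,0.032,0],[0,0,0]],[0.45,[-0.02,0.032,0],[0,0,0]],[0.45,[-0.02,0.032,0],[0,0,0]],[0.45,[-0.02,0.032,0],[0,0,0]],[0.45,[-0.02,0.032,0],[0,0,0]],[0.45,[-0.02,0.032,0],[0,0,0]],[0.45,[-0.02,0.032,0],[0,0,0]],[0.45,[0,0.014,0],[0,0,0]]]'; python3 -m crank '[[0.45,[0,0,0],[0,0,0]],[0.45,[0,0,0],[0,0,0]],[0.45,[0,0,0],[0,0,0]]]'
python3 - <<'E'
from bench import robot, vision
import cv2,numpy as np
from h import *
s=vision.snapshot("top"); cv2.imwrite("pics/top2.png",cv2.resize(s["color"][120:330,100:540,::-1],(800,382)))
X=cloud(s)
for n,x,y in (("A",.545,-.3115),("B",.4955,-.283),("C",.4955,-.341)):
    m=(np.hypot(X[...,0]-x,X[...,1]-y)<.018)&(X[...,2]>.033)&(X[...,2]<.05); print(n,m.sum(),X[m].mean(0).round(4))
E
```

```text
time: 19.9
tool_pos: [0.495, -0.3422, 0.0978]
ee_rot: [3.14, -0.001, 3.141]
wrist_force: [0.5, -0.1, 0.3]
width: 0.0334
finger_force: 0.0
time: 20.7
tool_pos: [0.6371, -0.1014, 0.0972]
ee_rot: [3.141, 0.001, -3.138]
wrist_force: [-0.2, 0.9, 0.2]
width: 0.0518
finger_force: 0.0
time: 21.0
tool_pos: [0.6348, -0.1062, 0.0976]
ee_rot: [-3.141, -0.0, 3.14]
wrist_force: [0.2, -0.2, -0.4]
width: 0.0515
finger_force: 0.0
A 78 [ 0.5456 -0.3109  0.0402]
B 70 [ 0.4957 -0.2821  0.0399]
C 79 [ 0.4949 -0.3407  0.0402]
```

View pics/top2.png

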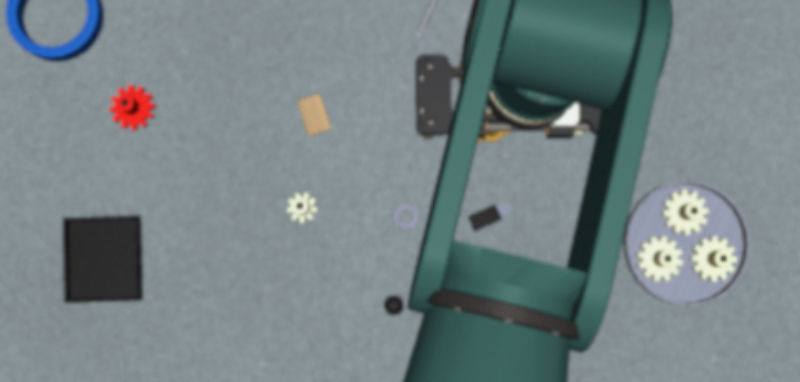

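All three gears lie flat in the triangle, at crop (685,210), (660,258) and (715,258). Next is the eared bushing.

```bash
python3 -m crank '[[0.45,[-0.001,0.003,0.027],[0,0,0]],[0.45,[0,0,0.027],[0,0,0]],[0.45,[0,0,0.02],[0,0,0]],[0.45,[0,0,0.0095],[0,0,0]],[0.45,[0,0,0],[0,0,0]],[0.45,[0,0,0],[0,0,0]],[0.45,[0,0,0],[0,0,0]]]'; python3 -m crank '[[0.9,[0,0,0],[0,0,0]],[0.9,[0,0,0],[0,0,0]],[0.9,[0,0,0],[0,0,0]],[0.9,[0,0,0],[0,0,0]],[0.9,[0,0,0],[0,0,0]],[0.9,[0,0,0],[0,0,0]]]'
```

```text
time: 21.75
tool_pos: [0.6376, -0.1021, 0.016]
ee_rot: [-3.141, 0.003, 3.141]
wrist_force: [0.7, 0.0, 0.4]
width: 0.0518
finger_force: 0.0
time: 22.35
tool_pos: [0.6367, -0.1019, 0.0143]
ee_rot: [-3.141, 0.0, 3.141]
wrist_force: [-0.0, -1.4, 1.3]
width: 0.0172
finger_force: 30.0
```

```bash
python3 -m crank '[[0.9,[0,0,-0.02],[0,0,0]],[0.9,[0,0,-0.035],[0,0,0]],[0.9,[0,0,-0.035],[0,0,0]],[0.9,[0.01,0.03,0],[0,0,0]],[0.9,[0.01,0.03,0],[0,0,0]],[0.9,[0.01,0.03,0],[0,0,0]],[0.9,[0.01,0.03,0],[0,0,0]],[0.9,[0.01,0.03,0],[0,0,0]]]'; python3 -m crank '[[0.9,[0.01,0.03,0],[0,0,0]],[0.9,[0.01,0.03,0],[0,0,0]],[0.9,[0.01,0.03,0],[0,0,0]],[0.9,[0.01,0.03,0],[0,0,0]],[0.9,[0.01,0.03,0],[0,0,0]],[0.9,[0.01,0.03,0],[0,0,0]],[0.9,[0.01,0.03,0],[0,0,0]],[0.9,[0.01,0.03,0],[0,0,0]]]'; python3 -m crank '[[0.9,[0.006,0.022,0],[0,0,0]],[0.9,[0,0,0],[0,0,0]],[0.9,[0,0,0],[0,0,0]],[0.9,[0,0,0],[0,0,0]]]'
```

```text
time: 23.15
tool_pos: [0.5855, 0.0498, 0.1035]
ee_rot: [3.141, -0.001, 3.141]
wrist_force: [0.5, -0.4, -0.5]
width: 0.0171
finger_force: 30.0
time: 23.95
tool_pos: [0.5055, 0.2897, 0.1036]
ee_rot: [3.141, -0.001, 3.142]
wrist_force: [0.3, 0.2, -1.3]
width: 0.0173
finger_force: 30.0
time: 24.35
tool_pos: [0.5007, 0.3096, 0.1037]
ee_rot: [-3.141, -0.0, 3.14]
wrist_force: [0.8, -0.3, -1.2]
width: 0.0172
finger_force: 30.0
```

```bash
python3 -m crank '[[0.9,[0,0,0.02],[0,0,0]],[0.9,[0,0,0.025],[0,0,0]],[0.9,[0,0,0.02],[0,0,0]],[0.9,[0,0,0.01],[0,0,0]],[0.9,[0,0,0.006],[0,0,0]],[0.9,[0,0,0.005],[0,0,0]],[0.9,[0,0,0],[0,0,0]],[0.9,[0,0,0],[0,0,0]]]'
```

```text
time: 25.15
tool_pos: [0.5012, 0.3107, 0.019]
ee_rot: [3.141, 0.002, 3.141]
wrist_force: [0.2, 0.4, -0.6]
width: 0.0171
finger_force: 30.0
```

```bash
python3 -m crank '[[0.9,[0,0,0.0005],[0,0,0]],[0.9,[0,0,0],[0,0,0]],[0.55,[0,0,0],[0,0,0]],[0.55,[0,0,0],[0,0,0]],[0.55,[0,0,0],[0,0,0]],[0.55,[0,0,-0.02],[0,0,0]],[0.55,[0,0,-0.03],[0,0,0]],[0.55,[0,0,-0.03],[0,0,0]]]'; python3 -m crank '[[0.45,[0.02,-0.03,-0.02],[0,0,0]],[0.45,[0.02,-0.03,-0.02],[0,0,0]],[0.45,[0.02,-0.03,-0.02],[0,0,0]],[0.45,[0.02,-0.03,0],[0,0,0]],[0.45,[0.02,-0.03,0],[0,0,0]],[0.45,[0,-0.03,0],[0,0,0]],[0.45,[0,-0.03,0],[0,0,0]],[0.45,[0,0,0],[0,0,0]]]'; python3 -m crank '[[0.45,[0,0,0],[0,0,0]],[0.45,[0,0,0],[0,0,0]],[0.45,[0,0,0],[0,0,0]]]'
python3 - <<'E'
from bench import robot, vision
import cv2,numpy as np
from h import *
s=vision.snapshot("top"); cv2.imwrite("pics/top3.png",cv2.resize(s["color"][120:330,100:540,::-1],(800,382)))
cv2.imwrite("pics/side3.png",vision.snapshot("side")["color"][:,:,::-1])
X=cloud(s)
for n,x,y in (("A",.545,-.3115),("B",.4955,-.283),("C",.4955,-.341),("ear",.5,.309)):
    m=(np.hypot(X[...,0]-x,X[...,1]-y)<.018)&(X[...,2]>.033)&(X[...,2]<.05); print(n,m.sum(),X[m].mean(0).round(4))
E
```

```text
time: 25.95
tool_pos: [0.5001, 0.3103, 0.0979]
ee_rot: [-3.141, -0.001, 3.141]
wrist_force: [1.1, -0.1, -0.0]
width: 0.0426
finger_force: 0.0
time: 26.75
tool_pos: [0.4005, 0.0981, 0.158]
ee_rot: [-3.141, 0.001, 3.137]
wrist_force: [0.5, 0.3, 0.1]
width: 0.0516
finger_force: 0.0
time: 27.05
tool_pos: [0.4006, 0.1014, 0.1575]
ee_rot: [3.141, -0.0, -3.14]
wrist_force: [0.3, -0.7, 0.7]
width: 0.0517
finger_force: 0.0
A 78 [ 0.5456 -0.3108  0.0404]
B 67 [ 0.4958 -0.2825  0.0399]
C 80 [ 0.4952 -0.3409  0.0398]
ear 81 [0.5017 0.3104 0.04  ]
```

View pics/top3.png

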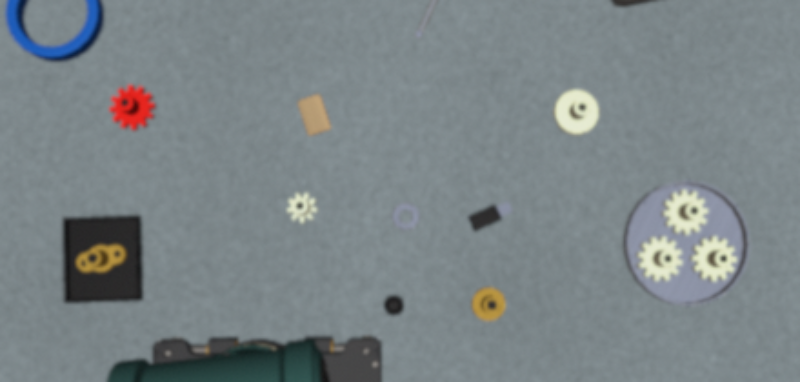

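View pics/side3.png

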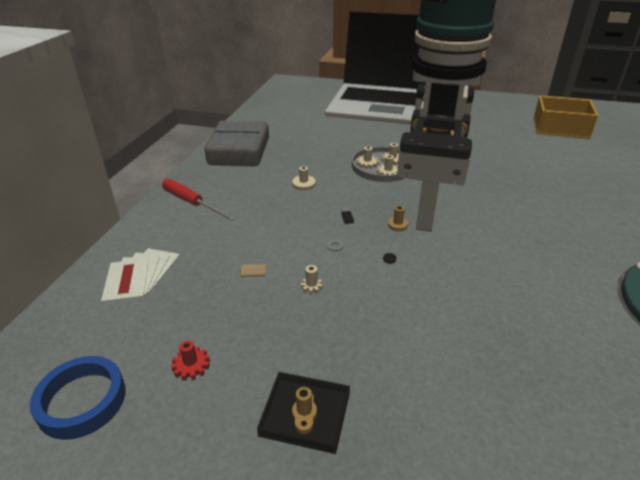

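The top view shows the three gears in the tin around crop (685,240) and the bushing at (100,258) in the tray. The side view shows the bushing upright at (305,410) and the look-alikes still standing where they were.

```bash
python3 -c "
from bench import robot
print(robot.close_job())"
```

```text
the job is handed in; nothing more can be done
None
```

The job is handed in: the three large gears lie flat, hub up, in a triangle in the tin, the eared bushing stands upright in the tray, and the look-alikes were left where they stood; the arm finished clear at about 27 s of the 102 s allowed.

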